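# Lever the tight lid off a kit case

## Robot

A 6-joint arm with a two-finger parallel gripper is mounted at the origin on the work surface. World frame = base frame: x ahead of the robot, y to its left, z up, the work surface at z = 0. Lengths are in m, angles in degrees, forces in N, time in s.
With the tool pointing down it reaches from about 0.425 to 0.95 m from the base axis. Payload 3.5 kg.
Tool frame: the origin (TCP) lies midway between the tips of the shut fingers; the grasp point (between the pads) lies arm.grasp_offset behind it (arm.grasp_offset is the distance from the TCP to the grasp point, in m); z points along the fingers, y is the line along which they close (so a half turn about z gives the same grasp; the last joint's range is limited). The gripper opens to 85 mm and grips with 20 to 120 N. Pads are 22 mm wide; open, the fingers measure 114 mm over their backs; the gripper's body (76 mm by 85 mm) begins 54 mm behind the grasp point. The pads swing forward as they close: fully open they stand 13 mm farther back than shut.
Start: joints at [59.989, 16.404, 90.338, -0, 73.258, -8.594], TCP at [0.246, 0.628, 0.231] pointing down, gripper open.
Joint ranges: [-158.93, 158.93], [-51.34, 127.21], [12.03, 142.37], [-87.48, 267.48], [13.55, 161.25], [-162.69, 162.69]. Speed limits (degrees/s): [159.86, 159.86, 180, 180, 180, 180].

## Interface

Orientations are given as a 3x3 rotation matrix whose columns are the frame's x, y, z axes.
In Python, from bench import monitor, vision, arm gives the robot as it stands.
- The arm moves only by the tool arm_command, never from a script. Its argument "series" is one flat list of numbers, 7 for each row, row after row: the finger opening in cm, from 0 to 8.54, then the shift along the world's x, y, z in cm, then the turn, a rotation vector about the world's x, y, z in degrees. In form: [jaw, dx, dy, dz, wx, wy, wz, jaw, dx, dy, dz, wx, wy, wz, ...]. A call has 1 to 12 rows; each row shifts and turns the commanded pose from where the row before left it; what a row does not reach is not made up. A row lasts 1/8 s, in which the tool goes at most 62.5 mm and 10.7 degrees, less where a joint would pass 70% of its speed; a pose out of reach is approached as far as the arm can. A call is refused whole if a number of a shift passes 6.25 or a number of a turn 10.7, either way. A call with a gripper value outside its range is refused whole. The fingers move at their own pace and stop on an object; "grip_force" is the grip in N (left out, the last holds). Time passes only in rows, so rows that do not move let the fingers close. It gives the time, the measured TCP pose, the force, the opening and the grip force at its end, in the units of the state.
- monitor.sense(): the state, without advancing time (a new reading comes with each control period).
- vision.camera(name): name is "scene" or "side" or "wrist"; returns a dict with "pixels" (480x640x3 uint8, red, green, blue), "z_map" (480x640 float32, m along the optical axis (not along the pixel's ray), 0 where there is no reading), "mtx" (3x3 intrinsics, pixels), "R" (3x3) and "t" (3): a world point X has camera coordinates R X + t. Camera axes: x right, y down, z forward; pixel columns grow to the right and rows downward; lengths in m; the calibration is good to about 2 mm. The wrist camera is an equidistant fisheye: a pixel r from the principal point sees the ray r / f radians off the axis. A picture is of the moment at which its call begins.
- arm.close_job(): hands the job in; it is judged then, once.
The state is a dict: "time_s": time; "joint_positions": joint angles; "joint_velocities": joint speeds; "effort": joint torques, N m; "tcp_pos": TCP position; "eef_rot": TCP orientation; "wrist_force": force on the tool from outside, world axes, zero at the start; "torque": the same for the moment, N m; "gripper_width": opening from 0.0 (shut) to 1.0 (fully open); "gripper_force": force on a finger pad.
Only numpy, scipy, OpenCV 4.12 (cv2) and the standard library are available. Lean on these libraries where they do the work, as an engineer would, in place of code of your own. Each camera call takes 0.05 s, during which the arm holds its last target. There are 200 camera calls.

## Task

The lid of the black kit case is jammed tight. Pick up the pry bar, put its blade over the steel-topped block and under the lid's front lip, and lever the lid's front up until it pops loose, not touching the lid with the hand till then. Then lay the bar down on the table, take the lid off by its ridge and lay it flat, ridge up, in the middle of the paper sheet without dropping it, leaving the cup, the solder spool and the iron stand where they are.

Things in the scene. Friction and masses are not known exactly. Their poses are not given: they have to be found in the camera images.
- case: Black case, 150 x 150 mm, 93 mm high, fixed to the table. Origin under its centre at table height, z up; its front faces its own -x. The lid lies on a ledge 85 mm up, its top flush with the 93 mm high side and rear walls; the front wall (outer face at x = -75 mm) is 85 mm high, so the lid's lip sticks out over it.
- lid_lip (a point): Middle of the lid's lower front edge (axes as lid_grip). The lip stands 18 mm out from the case's front wall, 100 mm wide, 8 mm thick, free space below, underside 85 mm up when seated. Sprung pads in the side walls clamp the lid: 17 to 30 N up at the lip starts it. Lifted some 7 mm, the pads snap in under the lid: it stays lip up about 9 to 12 mm, loose.
- lid_grip (a point): Centre of the black grip ridge on the middle of the lid, 16 mm above its top face, 24 mm above its underside. Ridge 60 mm long (along x), 18 mm wide (y), 32 mm high. The lid is an aluminium plate 159 (x) x 100 (y) x 8 mm, 0.24 to 0.39 kg. x points from the lip to the lid's rear, z out of its top.
- fulcrum_top (a point): Middle of the top line of the fulcrum, 77 mm above the table: an upright wooden block 30 mm thick, 70 mm wide, with a round steel bar 16 mm across along its top (along y), fixed to the table 28 to 38 mm in front of the lip's edge (top line to edge). Its x axis is parallel to the case's and points to the case.
- bar_grip (a point): Centre of the pry bar's wooden handle, 100 mm long, 24 mm wide, 24 mm high, lying on the table; x points along the bar to the blade. A flat straight steel blade, 24 mm wide, 5 mm thick, runs on at mid-height from the handle's end to a square tip 160 mm from this point. About 0.2 kg; balance point about 11 mm from this point towards the blade.
- bar_tip (a point): Middle of the pry bar's blade tip, 160 mm from the handle's centre. Axes as for bar_grip.
- sheet: White printed instruction sheet lying on the table, 297 mm (x) by 210 mm (y), paper thin, fixed. Origin at its centre.
- cup: Paper cup, 80 mm across at the rim, 95 mm high, upright. Origin at the centre of its underside. To be left alone.
- spool: Grey solder spool standing on its flange, 64 mm across, 45 mm high. Origin at the centre of its underside. To be left alone.
- ironstand: Soldering iron stand: dark block 90 x 70 x 30 mm with an upright steel tube, 100 mm high in all. Origin at the centre of its underside. To be left alone.
Not all that is in view belongs to the job. What is meant by the part that bears lid_lip is not green, red or yellow, and is the larger of those in its own colour.

How it is judged:
By the outcome, as a careful person would: the job done as asked, in the order asked, and still so for the second after the job is handed in, with the robot touching nothing.
It also fails if it takes over 67 s, if anything falls off the work surface, if the arm or the gripper's body presses on something with over 40 N, if the wrist force passes 120 N, or if a joint passes its speed limit or range.

## Working session

There is one attempt and no reset: what is moved stays moved. The work goes in short steps, Python scripts to look and compute and a tool call to move; the robot and the scene stay as the last step left them, time stands still between calls to the robot, and variables do not carry over. Pictures are saved under pics/ and viewed, at most 10 in all, crops included, and the job is handed in when it is done.

Besides the shell and the picture viewer there is one more tool, called after "Call:" in YAML: its name, and indented under it one key for each argument. arm_command: Moves the arm, as the interface text tells. Its arguments: {"type":"object","properties":{"series":{"type":"array"},"grip_force":{"type":"number"}},"required":["series"]}

```bash
mkdir -p pics; ls; python3 - <<'E'
from bench import monitor, vision, arm
import cv2,numpy as np
print(arm.grasp_offset); s=monitor.sense(); print(s['tcp_pos'],s['eef_rot'],s['gripper_width'])
for n in ("scene","side"):
    c=vision.camera(n); cv2.imwrite(f"pics/{n}0.png",c["pixels"][:,:,::-1]); np.savez(f"{n}0.npz",**c)
    print(n,c["mtx"].tolist(),c["R"].round(3).tolist(),c["t"].round(3).tolist())
E
```

```text
pics
0.0187
[0.24611198 0.62783024 0.22991879] [[-9.30938211e-01  3.65174830e-01 -1.17952879e-03]
 [ 3.65176565e-01  9.30936040e-01 -2.04112145e-03]
 [ 3.52699679e-04 -2.33089422e-03 -9.99997221e-01]] 0.9992960887611734
scene [[472.21355407379406, 0.0, 321.6893446363284], [0.0, 472.21355407379406, 244.54373085023212], [0.0, 0.0, 1.0]] [[-0.45, 0.893, -0.001], [0.743, 0.374, -0.555], [-0.495, -0.25, -0.832]] [0.251, -0.333, 1.629]
side [[533.0561761909768, 0.0, 323.944553591549], [0.0, 533.0561761909768, 246.00739360919454], [0.0, 0.0, 1.0]] [[0.825, -0.565, 0.016], [-0.3, -0.461, -0.835], [0.48, 0.684, -0.55]] [-0.463, 0.226, 0.957]
```

View pics/scene0.png

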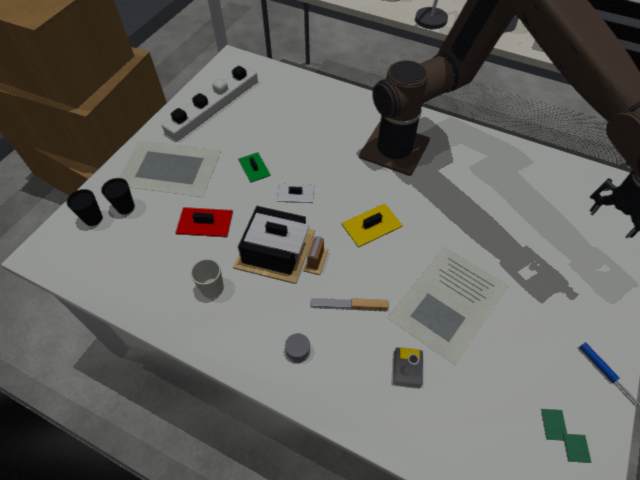

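View pics/side0.png

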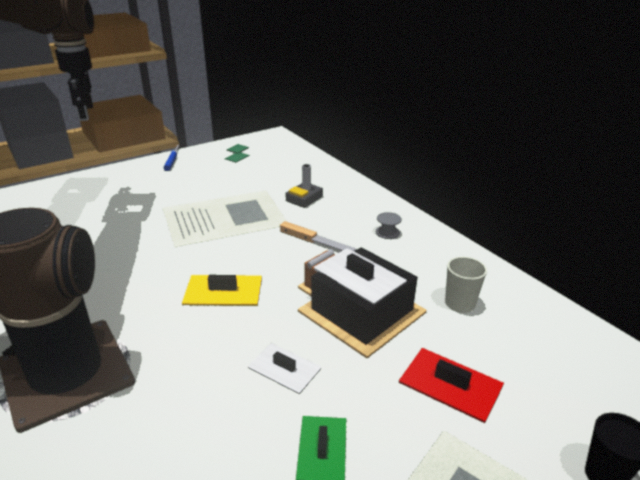

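The scene shows the case with its grey lid at about (275,240) and the fulcrum to its right at (316,253). The bar is at (350,304) with its handle on the right, the printed sheet at (448,303), cup (207,278), spool (297,348) and iron stand (408,366). The other plates and the sheet at (170,168) look like decoys. Next I'll measure from the point cloud.

```bash
cat > h.py <<'E'
import numpy as np, cv2
def cloud(c):
    v,u=np.mgrid[0:480,0:640]; z=c["z_map"].astype(float); K=c["mtx"]
    P=np.stack([(u-K[0,2])/K[0,0]*z,(v-K[1,2])/K[1,1]*z,z],-1)
    W=(P-c["t"])@c["R"]; W[z<=0]=np.nan; return W
def rect(p):
    (c,s,a)=cv2.minAreaRect((p[:,:2]*1000).astype(np.float32)); return np.round(c,1),np.round(s,1),round(a,2)
def big(m):
    n,l,st,_=cv2.connectedComponentsWithStats(m.astype(np.uint8)); return l==1+np.argmax(st[1:,4])
E
python3 - <<'E'
from h import *
c={k:v for k,v in np.load("scene0.npz").items()}; W=cloud(c); px=c["pixels"].astype(int); Z=W[...,2]
hsv=cv2.cvtColor(c["pixels"],cv2.COLOR_RGB2HSV)
v,u=np.mgrid[0:480,0:640]
def box(a,b,d,e): return (u>=a)&(u<=b)&(v>=d)&(v<=e)
t=box(380,520,240,370)&(Z<.01); print("table z",np.nanmedian(Z[t]))
for n,m in dict(lidtop=box(235,330,195,280)&(Z>.087)&(Z<.099)&(hsv[...,2]>110),
  ridge=box(235,330,195,280)&(Z>.112),
  ful=box(303,335,230,280)&(Z>.05)&(Z<.085),
  fultop=box(303,335,230,280)&(Z>.07)&(Z<.085),
  handle=box(345,395,290,315)&(hsv[...,1]>90),
  barall=box(305,395,290,315)&((Z>.007)),
  cup=box(185,230,250,305)&(Z>.03),spool=box(280,315,330,365)&(Z>.02),iron=box(385,430,340,390)&(Z>.01),
  case=box(235,315,195,280)&(Z>.08)).items():
    m=big(m); p=W[m]; print(n,m.sum(),rect(p),np.percentile(p[:,2],[5,50,95]).round(4),p.mean(0).round(4))
lo=px.min(-1)
for nm,b in (("sheetR",box(375,520,240,370)),("sheetL",box(110,230,130,205))):
    col=hsv[...,1]; print(nm,[ (px[y,x].tolist()) for y,x in ((300,448),(280,425),(330,540),(150,150),(146,210))])
    m=b&((px[...,0]-px[...,2])>10); m=big(m); print(nm,m.sum(),rect(W[m]))
im=cv2.resize(c["pixels"][190:380,225:525,::-1],None,fx=2.65,fy=2.65,interpolation=cv2.INTER_CUBIC); cv2.imwrite("pics/crop1.png",im)
E
```

```text
table z 2.7579385313765606e-05
lidtop 1357 (array([ 544.7, -148.2]), array([102.8, 160.6]), 10.64) [0.089  0.0924 0.0958] [ 0.5476 -0.1447  0.0924]
ridge 166 (array([ 546.3, -147.3]), array([24.7, 59.2]), 10.1) [0.114  0.1232 0.1274] [ 0.5477 -0.1468  0.1221]
ful 290 (array([527.9, -35.7]), array([73.7, 31.1]), 11.08) [0.0546 0.0697 0.078 ] [ 0.5324 -0.0333  0.0691]
fultop 133 (array([528.5, -36.3]), array([73.1, 26.1]), 10.14) [0.0707 0.0748 0.0788] [ 0.5299 -0.0347  0.0746]
handle 360 (array([595.9, 163.7]), array([21.8, 95.2]), 22.85) [nan nan nan] [nan nan nan]
barall 718 (array([617.6, 112.8]), array([ 27.6, 207.5]), 23.39) [0.0101 0.017  0.0256] [0.6162 0.1179 0.0179]
cup 767 (array([ 739.9, -253.2]), array([80.1, 78.1]), 50.4) [0.0348 0.07   0.0952] [ 0.739  -0.2551  0.0684]
spool 480 (array([795.1,  49.4]), array([61.4, 62.1]), 70.89) [0.0411 0.0448 0.0485] [0.7951 0.0499 0.0448]
iron 1085 (array([713. , 318.9]), array([91.1, 70.2]), 20.09) [0.0204 0.0314 0.0998] [0.7211 0.319  0.0405]
case 2694 (array([ 545.4, -152.7]), array([155.4, 169.7]), 10.58) [0.0868 0.0924 0.1173] [ 0.5527 -0.1521  0.094 ]
sheetR [[143, 145, 137], [142, 144, 136], [149, 150, 147], [137, 139, 132], [148, 150, 148]]
sheetR 219 (array([687.9, 314.5]), array([64.1, 59.1]), 23.92)
sheetL [[143, 145, 137], [142, 144, 136], [149, 150, 147], [137, 139, 132], [148, 150, 148]]
sheetL 394 (array([  187. , -1179.3]), array([198.2,  21.9]), 9.39)
```

View pics/crop1.png

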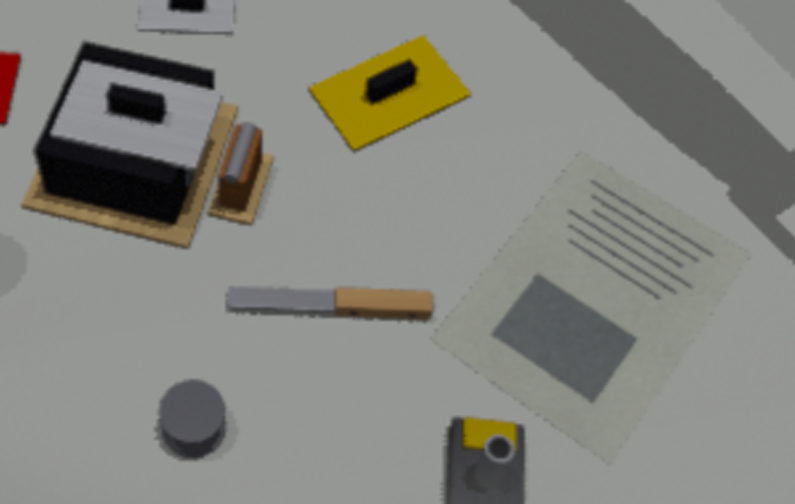

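The crop confirms the layout. The sheet's corners are at crop (583,152), (750,255), (610,462) and (432,338). Next I'll refine with the side camera and locate the sheet.

```bash
python3 - <<'E'
from h import *
c=dict(np.load("scene0.npz")); px=c["pixels"].astype(int); K=c["mtx"]
uv=np.array([[583,152],[750,255],[610,462],[432,338]])/2.65+[225,190]
def plane(c,uv,z):
    d=np.c_[uv,np.ones(len(uv))]@np.linalg.inv(c["mtx"]).T@c["R"]; o=-c["R"].T@c["t"]
    return o+d*((z-o[2])/d[:,2:])
P=plane(c,uv,0)*1000; print("sheet",P.round(0)[:,:2].tolist(),P.mean(0).round(1),[np.linalg.norm(P[i]-P[i-1]).round(0) for i in range(4)],
 [np.degrees(np.arctan2(*(P[i]-P[i-1])[1::-1])).round(1) for i in range(4)])
W=cloud(c);v,u=np.mgrid[0:480,0:640]
m=(u>385)&(u<430)&(v>340)&(v<390)&(W[...,2]>.06);print("tube",rect(W[m]))
ax=np.array([.184,-.983]);ay=np.array([.983,.184])
s=dict(np.load("side0.npz"));S=cloud(s);Z=S[...,2];hs=cv2.cvtColor(s["pixels"],cv2.COLOR_RGB2HSV)
def box(a,b,d,e): return (u>=a)&(u<=b)&(v>=d)&(v<=e)
for n,m in dict(lidtop=box(305,415,245,305)&(Z>.087)&(Z<.1)&(hs[...,2]>110),ridge=box(335,385,245,285)&(Z>.112),
  fultop=box(295,345,240,290)&(Z>.068)&(Z<.083)&(S[...,1]>-.06),
  handle=box(275,325,215,250)&(Z>.012)&(hs[...,1]>90), barall=box(275,360,215,260)&(Z>.007)&(S[...,1]>.01)).items():
    m=big(m); p=S[m]; print(n,m.sum(),rect(p),np.percentile(p[:,2],[5,50,95]).round(4),p.mean(0).round(4))
    q=p[:,:2]*1000; print("   along",np.percentile(q@ax,[1,99]).round(1),"across",np.percentile(q@ay,[1,99]).round(1))
Z=W[...,2];h=cv2.cvtColor(c["pixels"],cv2.COLOR_RGB2HSV)
for n,m in dict(lid=box(235,330,195,280)&(Z>.087)&(Z<.099)&(h[...,2]>110),ridge=box(235,330,195,280)&(Z>.112),ful=box(303,335,230,280)&(Z>.068)&(Z<.085)).items():
    q=W[big(m)][:,:2]*1000; print("scene",n,np.percentile(q@ax,[1,99]).round(1),"across",np.percentile(q@ay,[1,99]).round(1))
E
```

```text
sheet [[315.0, 287.0], [361.0, 488.0], [645.0, 425.0], [602.0, 223.0]] [480.7 355.8   0. ] [np.float64(294.0), np.float64(205.0), np.float64(291.0), np.float64(207.0)] [np.float64(167.3), np.float64(77.2), np.float64(-12.4), np.float64(-102.1)]
tube (array([722.4, 322. ]), array([25.6, 25.6]), 86.84)
lidtop 2024 (array([ 544.8, -148.2]), array([109.5, 161.9]), 11.69) [0.0903 0.0924 0.0946] [ 0.5389 -0.1588  0.0924]
   along [167.8 325.3] across [455.8 560.8]
ridge 291 (array([ 541.5, -148.8]), array([21.7, 61.6]), 12.11) [0.1135 0.1232 0.126 ] [ 0.5393 -0.1521  0.1214]
   along [217.2 276.5] across [495.1 514.7]
fultop 214 (array([524.3, -34.7]), array([72.1, 28.6]), 14.84) [0.0682 0.0736 0.0775] [ 0.5231 -0.0387  0.0731]
   along [117.7 143.1] across [474.3 543.5]
handle 267 (array([590.5, 159.7]), array([27.3, 96.1]), 23.76) [0.014  0.0218 0.0253] [0.5882 0.157  0.0211]
   along [-93.9  -1.1] across [590.6 629. ]
barall 641 (array([614.4, 111.1]), array([ 33.2, 209.8]), 23.32) [0.0096 0.015  0.0247] [0.6056 0.1204 0.0166]
   along [-94.3 101.4] across [588.6 654.8]
scene lid [167.6 322.7] across [459.1 557.6]
scene ridge [216.2 274.3] across [498.5 519.3]
scene ful [117.6 146.6] across [476.3 548. ]
```

Call:
arm_command:
  series: [8.5,2.9,-3.87,-0.9,0,0,-3.78,8.5,2.9,-3.87,-0.9,0,0,-3.78,8.5,2.9,-3.87,-0.9,0,0,-3.78,8.5,2.9,-3.87,-0.9,0,0,-3.78,8.5,2.9,-3.87,-0.9,0,0,-3.78,8.5,2.9,-3.87,-0.9,0,0,-3.78,6,2.9,-3.87,-0.9,0,0,-3.78,6,2.9,-3.87,-0.9,0,0,-3.78,6,2.9,-3.87,-0.9,0,0,-3.78,6,2.9,-3.87,-0.9,0,0,-3.78,6,2.9,-3.87,-0.9,0,0,-3.78,6,2.9,-3.87,-0.9,0,0,-3.78]
  grip_force: 80

```text
time_s: 1.6
tcp_pos: [0.5949, 0.1626, 0.1225]
eef_rot: [[-0.392, 0.92, -0.001], [0.92, 0.392, 0.0], [0.0, -0.001, -1.0]]
wrist_force: [-0.3, 0.7, 0.6]
gripper_width: 0.702
gripper_force: 0.0
```

Call:
arm_command:
  series: [6,0,0,-4,0,0,0,6,0,0,-4,0,0,0,6,0,0,-2.4,0,0,0,6,0,0,-1,0,0,0,6,0,0,-0.5,0,0,0,0,0,0,0,0,0,0,0,0,0,0,0,0,0,0,0,0,0,0,0,0,0,0,0,0,0,0,0]

```text
time_s: 2.72
tcp_pos: [0.5955, 0.1642, 0.0059]
eef_rot: [[-0.394, 0.919, 0.002], [0.919, 0.394, 0.0], [-0.001, 0.002, -1.0]]
wrist_force: [-0.1, 0.3, 5.3]
gripper_width: 0.257
gripper_force: 82.3
```

```bash
python3 - <<'E'
from bench import vision
import cv2
c=vision.camera("wrist"); cv2.imwrite("pics/w1.png",c["pixels"][:,:,::-1])
E
```

```text
(no output)
```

View pics/w1.png

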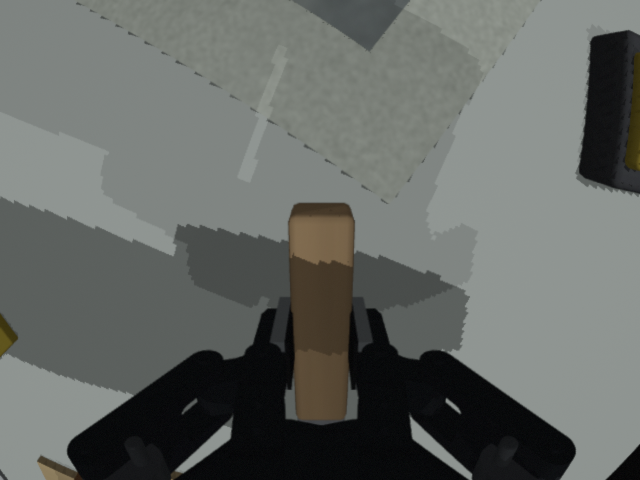

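The handle is gripped across its width at the centre, around pixel (320,340). Next I'll lift it and turn it towards the case line.

Call:
arm_command:
  series: [0,0,0,2,0,0,0,0,0,0,4,0,0,0,0,-1,-0.6,3.4,0,0,-1,0,-2,-1.3,2,0,0,-2.5,0,-2,-1.3,2,0,0,-2.5,0,-2,-1.3,0,0,0,-2.5,0,-2,-1.3,0,0,0,-2.5,0,-0.7,-0.6,0,0,0,-1.5,0,0,0,0,0,0,0]

```text
time_s: 3.9
tcp_pos: [0.4973, 0.0999, 0.1385]
eef_rot: [[-0.186, 0.983, 0.001], [0.983, 0.186, 0.0], [0.0, 0.001, -1.0]]
wrist_force: [0.9, -0.2, -1.8]
gripper_width: 0.261
gripper_force: 81.4
```

```bash
cat > bar.py <<'E'
from h import *
from bench import monitor, vision
ax=np.array([.184,-.983]);ay=np.array([.983,.184])
def blade(name,tcp,zmin,save=None):
    c=vision.camera(name); W=cloud(c); 
    if save: cv2.imwrite(save,c["pixels"][:,:,::-1])
    d=W-np.r_[tcp]; a=d[...,:2]@ax; b=d[...,:2]@ay
    m=(a>.06)&(a<.18)&(abs(b)<.04)&(abs(d[...,2])<.035)&(W[...,2]>zmin)
    p=W[m]*1000; A=p[:,:2]@ax; B=p[:,:2]@ay
    print(name,len(p),"along",np.percentile(A,[2,98]).round(1),"across",np.percentile(B,[2,50,98]).round(1),
     "yaw slope deg",np.degrees(np.arctan(np.polyfit(A,B,1)[0])).round(2),"z fit: slope deg",np.degrees(np.arctan(np.polyfit(A,p[:,2],1)[0])).round(2),"z at tip/near",np.polyval(np.polyfit(A,p[:,2],1),[A.max(),A.min()]).round(1))
E
python3 - <<'E'
from bar import *
s=monitor.sense(); t=s['tcp_pos']; print(t,(t[:2]@ax,t[:2]@ay),s['wrist_force'],s['gripper_width'])
blade("scene",t,.1,"pics/s2.png"); blade("side",t,.1,"pics/d2.png")
E
```

```text
[0.49734581 0.09987251 0.13853166] (np.float64(-0.0066630476296744455), np.float64(0.5072674711269928)) [ 0.87111452 -0.21986929 -1.84607573] 0.2606964442292186
scene 306 along [ 55. 152.] across [497.  509.8 521.5] yaw slope deg -0.29 z fit: slope deg -0.18 z at tip/near [146.2 146.5]
side 345 along [ 56.  153.9] across [493.7 504.3 517.8] yaw slope deg 0.09 z fit: slope deg -0.15 z at tip/near [146.  146.2]
```

Call:
arm_command:
  series: [0,0,0,-1.2,2.46,0.46,0,0,0,0,-1.2,2.46,0.46,0,0,0,0,-1.2,0,0,0,0,0,0,-0.7,0,0,0,0,0,0,-0.4,0,0,0,0,0,0,0,0,0,0]

```text
time_s: 4.75
tcp_pos: [0.4974, 0.1002, 0.0912]
eef_rot: [[-0.186, 0.982, -0.016], [0.979, 0.187, 0.086], [0.087, -0.0, -0.996]]
wrist_force: [-0.5, -0.2, -2.9]
gripper_width: 0.257
gripper_force: 81.3
```

```bash
python3 - <<'E'
from bar import *
s=monitor.sense(); t=s['tcp_pos']; print(t,(t[:2]@ax,t[:2]@ay),s['wrist_force'],s['gripper_width'])
blade("scene",t,.06,"pics/s3.png"); blade("side",t,.06,"pics/d3.png")
a=cv2.imread("pics/d3.png")[220:320,270:430]; b=cv2.imread("pics/s3.png")[190:310,220:412]
cv2.imwrite("pics/c3.png",np.hstack([cv2.resize(a,(400,250)),cv2.resize(b,(400,250))]))
E
```

```text
[0.49737511 0.10023364 0.09117849] (np.float64(-0.0070126498023092565), np.float64(0.5073627247146629)) [-0.52810472 -0.2253971  -2.9019366 ] 0.2571799385305197
scene 509 along [ 57.1 171.8] across [477.2 514.2 546.3] yaw slope deg 1.52 z fit: slope deg -4.89 z at tip/near [79.7 89.9]
side 632 along [ 56.7 171.6] across [474.  501.8 541.7] yaw slope deg -0.75 z fit: slope deg -6.29 z at tip/near [78.1 91.3]
```

View pics/c3.png

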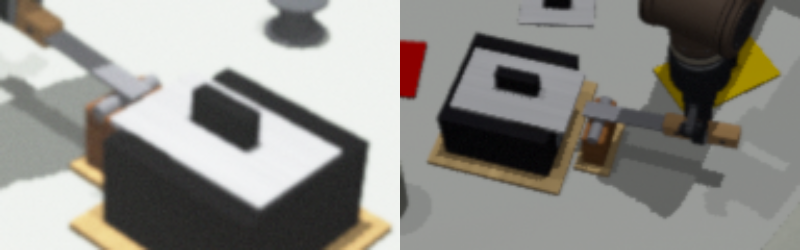

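The blade lies over the fulcrum, just short of the lip and laterally centred. Next I'll lower it slightly and slide it in.

Call:
arm_command:
  series: [0,0,0,-0.25,0,0,0,0,0,0,-0.2,0,0,0,0,0.115,-0.615,-0.055,0,0,0,0,0.115,-0.615,-0.055,0,0,0,0,0.115,-0.615,-0.055,0,0,0,0,0.115,-0.615,-0.055,0,0,0,0,0,0,0,0,0,0]

```text
time_s: 5.72
tcp_pos: [0.5022, 0.0748, 0.0846]
eef_rot: [[-0.184, 0.983, -0.016], [0.979, 0.185, 0.086], [0.087, 0.0, -0.996]]
wrist_force: [-0.2, 0.9, -2.7]
gripper_width: 0.256
gripper_force: 81.3
```

```bash
python3 - <<'E'
from bar import *
s=monitor.sense(); t=s['tcp_pos']; print(t,(t[:2]@ax,t[:2]@ay),s['wrist_force'],s['torque'],s['gripper_width'])
blade("scene",t,.06,"pics/s4.png"); blade("side",t,.06,"pics/d4.png")
a=cv2.imread("pics/d4.png")[220:320,270:430]; b=cv2.imread("pics/s4.png")[190:310,220:412]
cv2.imwrite("pics/c4.png",np.hstack([cv2.resize(a,(400,250)),cv2.resize(b,(400,250))]))
E
```

```text
[0.50220544 0.07483096 0.08462928] (np.float64(0.018846968554634587), np.float64(0.5074368481104699)) [-0.1750803   0.85689177 -2.67360062] [-0.04424263  0.00301474 -0.00631798] 0.25588298754662653
scene 693 along [ 83.1 197.2] across [470.7 512.4 546.3] yaw slope deg -3.94 z fit: slope deg 8.35 z at tip/near [91.5 73.9]
side 761 along [ 84.4 196.3] across [470.8 500.7 542.8] yaw slope deg -0.83 z fit: slope deg 8.07 z at tip/near [91.5 74.5]
```

View pics/c4.png

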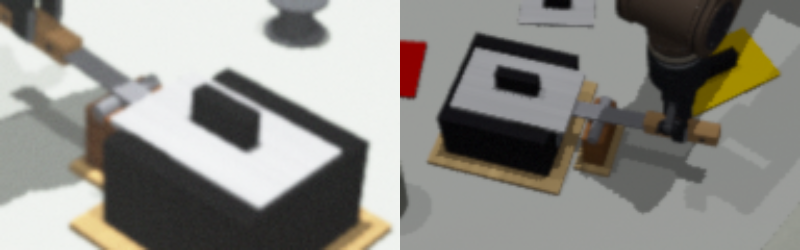

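The blade tip is about 12 mm under the lip with no contact force. Next I'll lever along the arc about the fulcrum.

Call:
arm_command:
  series: [0,-0.01,0.045,-0.53,-2.46,-0.46,0,0,-0.01,0.045,-0.53,-2.46,-0.46,0,0,0,0,-0.5,-2.46,-0.46,0,0,0,0,-0.49,-2.46,-0.46,0,0,0.01,-0.04,-0.5,-2.46,-0.46,0,0,0.01,-0.04,-0.49,-2.46,-0.46,0]
  grip_force: 110

```text
time_s: 6.58
tcp_pos: [0.5025, 0.075, 0.055]
eef_rot: [[-0.182, 0.983, 0.032], [0.967, 0.185, -0.173], [-0.176, -0.0, -0.984]]
wrist_force: [-1.0, -5.5, 0.9]
gripper_width: 0.25
gripper_force: 112.7
```

Call:
arm_command:
  series: [0,0.015,-0.09,-0.49,-2.46,-0.46,0,0,0.015,-0.09,-0.49,-2.46,-0.46,0]

```text
time_s: 6.82
tcp_pos: [0.5027, 0.073, 0.045]
eef_rot: [[-0.179, 0.983, 0.048], [0.948, 0.185, -0.257], [-0.262, -0.0, -0.965]]
wrist_force: [0.3, -2.7, -3.5]
gripper_width: 0.248
gripper_force: 112.1
```

```bash
cat > lid.py <<'E'
from bar import *
def lid():
    s=monitor.sense(); t=s['tcp_pos']; print(t.round(4),(t[:2]@ax,t[:2]@ay),s['wrist_force'].round(1))
    for n in ("scene","side"):
        c=vision.camera(n); W=cloud(c)*1000; hs=cv2.cvtColor(c["pixels"],cv2.COLOR_RGB2HSV)
        A=W[...,:2]@ax; B=W[...,:2]@ay
        m=(A>168)&(A<322)&(abs(B-507)<46)&(W[...,2]>86)&(W[...,2]<112)&(hs[...,2]>110)&(abs(B-507)>14)
        f=np.polyfit(A[m],W[...,2][m],1); print(n,m.sum(),"z lip,mid,rear",np.polyval(f,[167,246,325]).round(1),"deg",np.degrees(np.arctan(f[0])).round(2))
        m=(A>200)&(A<290)&(abs(B-507)<30)&(W[...,2]>117); print("  ridge along",np.percentile(A[m],[2,98]).round(1),"across",np.percentile(B[m],[2,98]).round(1))
        cv2.imwrite(f"pics/{n}_lid.png",c["pixels"][:,:,::-1])
E
python3 -c "
from lid import *
lid()"
```

```text
[0.5027 0.073  0.045 ] (np.float64(0.020759687590865727), np.float64(0.5076303797870415)) [ 0.3 -2.7 -3.5]
scene 904 z lip,mid,rear [100.9  96.8  92.6] deg -2.98
  ridge along [217.4 275.4] across [500.5 519.1]
side 1257 z lip,mid,rear [101.1  96.9  92.6] deg -3.08
  ridge along [219.2 277. ] across [495.4 514.6]
```

Call:
arm_command:
  series: [0,0.02,-0.12,-0.49,-2.46,-0.46,0,0,0.01,-0.08,-0.35,-1.7,-0.3,0,0,0,0,0,0,0,0]

```text
time_s: 7.3
tcp_pos: [0.5024, 0.0722, 0.0358]
eef_rot: [[-0.177, 0.982, 0.06], [0.928, 0.186, -0.323], [-0.328, -0.002, -0.945]]
wrist_force: [0.5, 0.7, -2.9]
gripper_width: 0.253
gripper_force: 112.3
```

```bash
python3 -c "
from lid import *
lid()"
```

```text
[0.5024 0.0722 0.0358] (np.float64(0.02141449122005829), np.float64(0.5071078897898482)) [ 0.5  0.7 -2.9]
scene 911 z lip,mid,rear [107.  100.1  93.1] deg -5.03
  ridge along [220.3 279.3] across [498.9 517.9]
side 1274 z lip,mid,rear [107.5 100.3  93.2] deg -5.14
  ridge along [223.  280.6] across [493.9 512.1]
```

Call:
arm_command:
  series: [0,-0.03,0.2,0.97,4.92,0.92,0,0,-0.02,0.1,0.98,4.92,0.92,0,0,-0.01,0.05,1.0,4.92,0.92,0,0,0,0,1.05,4,0.75,0,0,0,0,0,0,0,0,0,-0.2,1.0,0,0,0,0,0,-0.3,1.6,0,0,0,0,0,-0.4,2.2,0,0,0,0,0,0,0,2,0,0,0,0,0,0,4,0,0,0]

```text
time_s: 8.65
tcp_pos: [0.4903, 0.125, 0.1338]
eef_rot: [[-0.189, 0.982, -0.007], [0.982, 0.189, -0.003], [-0.002, -0.007, -1.0]]
wrist_force: [0.8, 0.3, -2.2]
gripper_width: 0.251
gripper_force: 112.2
```

```bash
python3 -c "
from lid import *
lid()
s=monitor.sense();print(s['eef_rot'].round(3).tolist(),s['time_s'])
blade('scene',s['tcp_pos'],.1)"
```

```text
[0.4903 0.125  0.1338] (np.float64(-0.032630418871790495), np.float64(0.5049140074611486)) [ 0.8  0.3 -2.2]
scene 900 z lip,mid,rear [107.3 100.3  93.3] deg -5.09
  ridge along [220.3 279.1] across [499.1 518.4]
side 1271 z lip,mid,rear [107.4 100.4  93.4] deg -5.07
  ridge along [222.9 280.6] across [493.7 512.4]
[[-0.188, 0.982, 0.009], [0.982, 0.188, -0.002], [-0.004, 0.008, -1.0]] 8.75
scene 309 along [ 30.7 126.4] across [500.5 512.9 524.9] yaw slope deg 0.3 z fit: slope deg 0.52 z at tip/near [149.  148.1]
```

Call:
arm_command:
  series: [0,3,0.5,0,0,0,0,0,5,1,-2,0,0,0,0,3,0.5,-4,0,0,0,0,0,0,-4,0,0,0,0,0,0,-1.5,0,0,0,0,0,0,-0.8,0,0,0,0,0,0,-0.3,0,0,0,0,0,0,0,0,0,0]

```text
time_s: 9.8
tcp_pos: [0.6039, 0.1433, 0.0115]
eef_rot: [[-0.186, 0.983, 0.003], [0.983, 0.186, -0.003], [-0.003, 0.002, -1.0]]
wrist_force: [-0.4, 0.5, -2.1]
gripper_width: 0.252
gripper_force: 112.2
```

Call:
arm_command:
  series: [0,0,0,-0.3,0,0,0,0,0,0,-0.1,0,0,0,0,0,0,-0.1,0,0,0,0,0,0,0,0,0,0]

```text
time_s: 10.3
tcp_pos: [0.6033, 0.1432, 0.006]
eef_rot: [[-0.186, 0.983, 0.0], [0.983, 0.186, -0.003], [-0.003, -0.0, -1.0]]
wrist_force: [-3.0, -0.8, 4.4]
gripper_width: 0.25
gripper_force: 113.2
```

Call:
arm_command:
  series: [5,0,0,0,0,0,0,5,0,0,0,0,0,0,5,0,0,0,0,0,0,5,0,0,4,0,0,0,5,0,0,6,0,0,0,5,0,0,6,0,0,0,5,-1.2,-6,0,0,0,0,5,-1.2,-6,0,0,0,0,5,-1.2,-6,0,1.6,0.3,0,5,-1.2,-6,0,1.7,0.3,0,5,-1.1,-6,0,1.66,0.33,0,5,0,0,0,0,0,0]
  grip_force: 60

```text
time_s: 11.8
tcp_pos: [0.5435, -0.1613, 0.1651]
eef_rot: [[-0.179, 0.984, -0.015], [0.98, 0.179, 0.083], [0.084, 0.0, -0.996]]
wrist_force: [-0.2, 1.0, 0.3]
gripper_width: 0.581
gripper_force: 0.0
```

```bash
python3 - <<'E'
from bench import monitor,vision
import cv2,numpy as np
s=monitor.sense();print(s['tcp_pos'],s['eef_rot'].round(3).tolist(),s['time_s'])
a=vision.camera("wrist")["pixels"][:,:,::-1]; b=vision.camera("scene")["pixels"][150:390,200:520,::-1]
cv2.imwrite("pics/w5.png",np.hstack([cv2.resize(a,(400,300)),cv2.resize(b,(400,300))]))
E
```

```text
[ 0.54345722 -0.16125838  0.16513372] [[-0.179, 0.984, -0.015], [0.98, 0.179, 0.083], [0.084, 0.0, -0.996]] 11.8
```

View pics/w5.png

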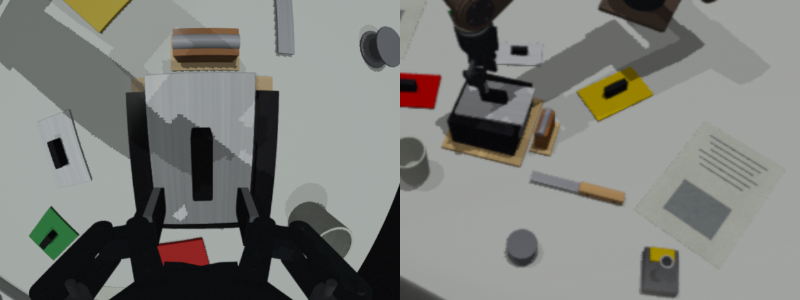

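The bar lies flat on the table, clear of everything, and the ridge is centred between the fingers. Next I'll descend and grip the lid.

Call:
arm_command:
  series: [5,0,0.6,-2,0,0,0,5,0,0.2,-2,0,0,0,5,0,0.1,-1.2,0,0,0,5,0,0.1,-0.8,0,0,0,5,0,0,0,0,0,0,0,0,0,0,0,0,0,0,0,0,0,0,0,0,0,0,0,0,0,0,0,0,0,0,0,0,0,0]

```text
time_s: 13.02
tcp_pos: [0.5446, -0.1478, 0.1062]
eef_rot: [[-0.185, 0.983, -0.014], [0.979, 0.186, 0.082], [0.083, 0.001, -0.997]]
wrist_force: [-2.0, -2.4, 5.5]
gripper_width: 0.197
gripper_force: 58.6
```

Call:
arm_command:
  series: [0,0,0,0,0,0,0,0,0,0,0.3,0,0,0,0,-0.01,0.05,0.5,0,0,0,0,-0.01,0.05,0.7,0,0,0,0,0,0.05,1,0,0,0,0,0,0,2,0,0,0,0,0,0,3,0,0,0,0,0,0,4,-2.5,-0.47,0,0,0,0,0,-2.5,-0.47,0,0,0,0,0,0,0,0]
  grip_force: 100

```text
time_s: 14.28
tcp_pos: [0.5441, -0.1448, 0.222]
eef_rot: [[-0.187, 0.982, 0.003], [0.982, 0.187, -0.004], [-0.004, 0.002, -1.0]]
wrist_force: [-0.1, 0.4, -3.1]
gripper_width: 0.193
gripper_force: 97.8
```

```bash
python3 - <<'E'
from bar import *
s=monitor.sense();t=s['tcp_pos']*1000;print(t,s['eef_rot'].round(3).tolist(),s['time_s'],s['wrist_force'])
for n in ("scene","side"):
    c=vision.camera(n); W=cloud(c)*1000; hs=cv2.cvtColor(c["pixels"],cv2.COLOR_RGB2HSV)
    m=(W[...,2]>150)&(W[...,2]<t[2]+8)&(np.hypot(W[...,0]-t[0],W[...,1]-t[1])<100)&(hs[...,2]>110)&(hs[...,1]<60)
    m=big(m);p=W[m];A=p[:,:2]@ax;B=p[:,:2]@ay
    G=np.c_[A-t[:2]@ax,B-t[:2]@ay,np.ones(len(A))];f=np.linalg.lstsq(G,p[:,2],rcond=None)[0]
    print(n,len(p),"along rel tcp",np.percentile(G[:,0],[1,99]).round(1),"across",np.percentile(G[:,1],[1,99]).round(1),"tilt deg",np.degrees(f[:2]).round(2),"z top",f[2].round(1),rect(p/1000))
E
```

```text
[ 544.14024488 -144.8330134   221.99359439] [[-0.187, 0.982, 0.003], [0.982, 0.187, -0.004], [-0.004, 0.002, -1.0]] 14.275 [-0.12893982  0.35430513 -3.14896475]
scene 273 along rel tcp [-75.2 -28.5] across [-21.7  51. ] tilt deg [-0.3   1.63] z top 215.1 (array([553.8, -77.1]), array([42.9, 88.9]), 69.69)
side 2042 along rel tcp [-72.8  83.6] across [-52.5  46.6] tilt deg [-0.53  0.83] z top 214.7 (array([ 543.3, -150.1]), array([103.3, 160.8]), 11.81)
```

Call:
arm_command:
  series: [0,-0.4,2.5,0,0,0,3.5,0,-0.58,4.35,0,0,0,5.9,0,-0.58,4.35,0,0,0,5.9,0,-0.58,4.35,0,0,0,5.9,0,-0.58,4.35,0,0,0,5.9,0,-0.58,4.35,0,0,0,5.9,0,-0.58,4.35,-1,0,0,5.9,0,-0.58,4.35,-1,0,0,5.9,0,-0.58,4.35,-2,0,0,5.9,0,-0.58,4.35,-2,0,0,5.9,0,-0.58,4.35,-2,0,0,5.9,0,-0.6,4.2,-2,0,0,4.5]

```text
time_s: 15.88
tcp_pos: [0.4754, 0.3577, 0.1187]
eef_rot: [[-0.978, 0.21, 0.002], [0.21, 0.978, -0.001], [-0.002, -0.001, -1.0]]
wrist_force: [0.2, 1.0, -2.3]
gripper_width: 0.193
gripper_force: 97.7
```

Call:
arm_command:
  series: [0,0,0,-1,0,0,0,0,0,0,0,0,0,0,0,0,0,0,0,0,0]

```text
time_s: 16.25
tcp_pos: [0.4766, 0.3558, 0.1105]
eef_rot: [[-0.977, 0.214, 0.004], [0.214, 0.977, -0.001], [-0.004, -0.0, -1.0]]
wrist_force: [0.4, 0.1, -2.9]
gripper_width: 0.194
gripper_force: 98.3
```

```bash
cat > hold.py <<'E'
from bar import *
def hold(save=None):
    s=monitor.sense();t=s['tcp_pos']*1000;print(t.round(1),s['eef_rot'].round(3).tolist(),s['time_s'],s['wrist_force'].round(1))
    q=np.radians(-12.4);bx=np.array([np.cos(q),np.sin(q)]);by=np.array([-bx[1],bx[0]])
    for n in ("scene","side"):
        c=vision.camera(n); W=cloud(c)*1000; hs=cv2.cvtColor(c["pixels"],cv2.COLOR_RGB2HSV)
        m=(abs(W[...,2]-t[2]+7)<12)&(np.hypot(W[...,0]-t[0],W[...,1]-t[1])<100)&(hs[...,2]>90)&(hs[...,1]<60)
        m=big(m);p=W[m];G=np.c_[(p[:,:2]-t[:2])@bx,(p[:,:2]-t[:2])@by,np.ones(len(p))];f=np.linalg.lstsq(G,p[:,2],rcond=None)[0]
        print(n,len(p),"along",np.percentile(G[:,0],[1,99]).round(1),"across",np.percentile(G[:,1],[1,99]).round(1),"tilt",np.degrees(f[:2]).round(2),"ztop",f[2].round(1),rect(p/1000))
        if save: cv2.imwrite(save%n,c["pixels"][:,:,::-1])
E
python3 -c "
from hold import *
hold()"
```

```text
[476.6 355.8 110.5] [[-0.977, 0.214, 0.004], [0.214, 0.977, -0.001], [-0.004, -0.0, -1.0]] 16.25 [ 0.4  0.1 -2.9]
scene 948 along [-16.3  84.4] across [-50.   48.6] tilt [-0.04  0.02] ztop 104.6 (array([506.8, 348.7]), array([100.3, 110.2]), 77.51)
side 1024 along [-76.4  80.7] across [-53.8  46.7] tilt [-0.14  1.21] ztop 104.3 (array([479. , 352.3]), array([106.6, 160.8]), 78.56)
```

Call:
arm_command:
  series: [0,0,0,-3,0,0,0,0,0,0,-3,0,0,0,0,0,0,-2,0,0,0,0,0,0,-0.8,0,0,0,0,0,0,-0.3,0,0,0,0,0,0,-0.1,0,0,0,0,0,0,0,0,0,0]

```text
time_s: 17.23
tcp_pos: [0.4765, 0.3571, 0.019]
eef_rot: [[-0.977, 0.212, 0.005], [0.212, 0.977, -0.0], [-0.005, 0.001, -1.0]]
wrist_force: [-0.4, 0.4, -3.4]
gripper_width: 0.188
gripper_force: 98.4
```

Call:
arm_command:
  series: [0,0,0,-0.2,0,0,0,0,0,0,-0.1,0,0,0,0,0,0,-0.05,0,0,0,0,0,0,0,0,0,0]

```text
time_s: 17.73
tcp_pos: [0.4758, 0.3567, 0.0144]
eef_rot: [[-0.977, 0.213, 0.003], [0.213, 0.977, -0.001], [-0.003, -0.0, -1.0]]
wrist_force: [0.1, 0.5, -3.4]
gripper_width: 0.19
gripper_force: 98.4
```

Call:
arm_command:
  series: [0,0,0,-0.1,0,0,0,0,0,0,-0.05,0,0,0,0,0,0,0,0,0,0]

```text
time_s: 18.1
tcp_pos: [0.476, 0.3568, 0.0135]
eef_rot: [[-0.977, 0.213, 0.004], [0.213, 0.977, -0.001], [-0.004, -0.0, -1.0]]
wrist_force: [-2.4, -0.3, -0.4]
gripper_width: 0.195
gripper_force: 98.9
```

Call:
arm_command:
  series: [0,0,0,-0.1,0,0,0,0,0,0,0,0,0,0]

```text
time_s: 18.35
tcp_pos: [0.476, 0.3568, 0.0134]
eef_rot: [[-0.977, 0.212, 0.003], [0.212, 0.977, -0.001], [-0.003, -0.001, -1.0]]
wrist_force: [-4.2, -2.3, 6.2]
gripper_width: 0.192
gripper_force: 99.8
```

Call:
arm_command:
  series: [3.5,0,0,0,0,0,0,4.5,0,0,0,0,0,0,5,0,0,0,0,0,0,5,0,0,2,0,0,0,5,0,0,5,0,0,0,5,0,0,6,0,0,0,5,-1,3,5,0,0,0,5,0,5,3,0,0,0,5,0,0,0,0,0,0,5,0,0,0,0,0,0]

```text
time_s: 19.6
tcp_pos: [0.4654, 0.4362, 0.222]
eef_rot: [[-0.977, 0.212, 0.003], [0.212, 0.977, -0.002], [-0.003, -0.001, -1.0]]
wrist_force: [-0.2, 0.0, -0.2]
gripper_width: 0.582
gripper_force: 0.0
```

```bash
python3 - <<'E'
from h import *
from bench import monitor,vision
s=monitor.sense();print(s['tcp_pos'].round(3),s['time_s'],s['wrist_force'].round(1))
c=vision.camera("scene");W=cloud(c);cv2.imwrite("pics/end.png",c["pixels"][:,:,::-1]); v,u=np.mgrid[0:480,0:640];Z=W[...,2]
def box(a,b,d,e): return (u>=a)&(u<=b)&(v>=d)&(v<=e)
m=(np.hypot(W[...,0]-.481,W[...,1]-.356)<.11)&(Z>.005)&(Z<.06); p=W[big(m)]; print("lid",rect(p),np.percentile(p[:,2],[5,50,95]).round(4))
q=p[p[:,2]<.012]; print("tilt",np.degrees(np.linalg.lstsq(np.c_[q[:,:2],np.ones(len(q))],q[:,2],rcond=None)[0][:2]).round(2),np.median(q[:,2]))
for n,m in dict(cup=box(185,230,250,305)&(Z>.03),spool=box(280,315,330,365)&(Z>.02),iron=box(385,430,340,390)&(Z>.01)).items(): print(n,rect(W[big(m)]))
E
```

```text
[0.465 0.436 0.222] 19.6 [-0.2  0.  -0.2]
lid (array([481.6, 354.9]), array([100.8, 161.5]), 78.62) [0.0055 0.0083 0.0386]
tilt [-0.01 -0.04] 0.00801571915100481
cup (array([ 740.9, -252.5]), array([79.1, 79.5]), 21.48)
spool (array([794.6,  49.4]), array([61.7, 61.6]), 73.25)
iron (array([713.4, 318.8]), array([90.5, 69.5]), 19.51)
```

View pics/end.png

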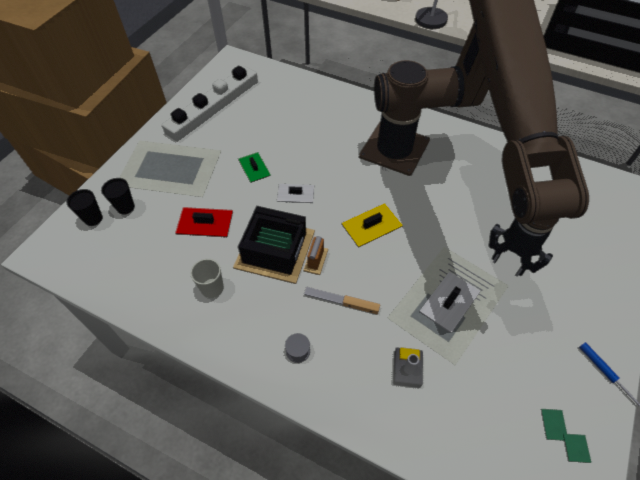

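The lid lies flat at (450,300), ridge up and central on the sheet to within about 1 mm. The bar is on the table at (342,300), and the cup, spool and stand haven't moved.

```bash
python3 -c "
from bench import arm
print(arm.close_job())"
```

```text
the job is handed in; nothing more can be done
None
```

The lid was levered loose with the bar, the bar laid on the table, and the lid set flat, ridge up, in the middle of the sheet (about 1 mm off centre); the cup, spool and stand did not move, and I handed the job in at about 20 s of the 67 s allowed, with no verdict returned.

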